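# Lock the steam vent cap into the rice cooker's lid

### The job

The rice cooker's steam vent cap (the round plug with two flat side lugs and an upright bar grip) has been washed and lies on the counter. Lower it, lugs through the two notches, into the ring-shaped mount on top of the cooker's lid and twist it clockwise (seen from above) until it comes up against its stop and is locked, then let go of it. Leave the plain round canister lid where it lies.

Things in the scene. Friction and masses are not known exactly. Their poses are not given: they have to be found in the camera images.
- vent_cap: Loose grey plug, about 90 g, upright. Body 48 mm across, 24 mm high; at its foot two opposite flat lugs (12 mm wide, 5 mm thick) reach 42 mm from the axis. On top an upright bar grip 46 mm long, 16 mm thick, from 23 to 56 mm above the underside, to pinch across its thickness. Origin: centre of underside; z up, x along lugs and bar, y across. A half turn about z makes no difference.
- vent_mount: Fixed grey ring, 108 mm across, 15 mm high, on the cooker's lid. Origin: centre of its dark floor, z up. A flange 10 to 15 mm over the floor, opening 62 mm, has two opposite notches 30 mm wide, 60 deg counter-clockwise of the x axis. Lugs pass there (7 mm, 15 deg of room) to the floor, then turn clockwise 60 deg: locked when cap x lies along mount x, either way round. Stop 3 deg on; no click.
- rice_cooker: Fixed white round rice cooker, 240 mm in diameter, flat lid top 172 mm above the counter (187 mm to the top of the ring-shaped mount on it). Origin: centre of its underside; x points to its back (lid hinge), away from its control panel and lid button. The mount's centre lies 20 mm behind the cooker's axis.
- canister_lid: Loose plain round grey canister lid without lugs, 84 mm in diameter, with a round knob, 44 mm high in all; not to be moved. Origin: centre of the underside, z up.
Mind the look-alikes: they are no part of the job. Leave any orange look-alike of the vent_cap alone.

How it is judged (in metres and radians):
On the way, in this order (a step that is already met when the one before it is completed fails the run):
1. the cap is lowered through the notches onto the mount's floor (horizontal distance between vent_cap and vent_mount below 0.014 m and z of vent_cap in the frame of vent_mount below 0.006 m and angle between vent_cap's own z axis and vertical below 0.15 rad), for 0.1 s.
2. the cap is twisted clockwise to its locked position (all of step 1 and angle between the x axis of vent_cap and the x axis of vent_mount, either way round below 0.26 rad), for 0.2 s.
At the end, for the whole second after the job is handed in: The vent cap lies at rest and released in the mount: within 14 mm of its centre, its underside less than 6 mm above the mount's floor, tilted less than 0.15 rad, and its lugs within 0.26 rad (15 degrees) of the mount's x axis; the canister lid is within 30 mm of where it started (all of step 2 and linear speed of vent_cap below 0.02 m/s and angular speed of vent_cap below 0.2 rad/s); the robot touches nothing.
It fails at once if the canister lid is moved by more than 30 mm (distance of canister_lid from where it was at the start of the episode above 0.03 m).
It also fails if it takes over 48 s, if anything falls off the work surface, if the arm or the gripper's body presses on something with over 40 N, if the wrist force passes 120 N, or if a joint passes its speed limit or range.

### The arm

A 7-joint arm with a two-finger parallel gripper is mounted at the origin on the work surface. World frame = base frame: x ahead of the robot, y to its left, z up, the work surface at z = 0. Lengths are in mm, angles in rad, forces in N, time in s.
With the tool pointing down it reaches from about 425 to 975 mm from the base axis. Payload 16.7 kg.
Tool frame: the origin (TCP) lies at the very end of the fingers, on their centre line; the grasp point (between the pads) lies 19 mm behind it (ctrl.grip_point_offset is the distance from the TCP to the grasp point, in mm); z points along the fingers, y is the direction in which the jaws open and shut (so a half turn about z gives the same grasp; the last joint's range is limited). The gripper opens to 85 mm and grips with 20 to 120 N. Pads are 22 mm wide; open, the fingers measure 114 mm over their backs; the gripper's body (76 mm by 85 mm) begins 54 mm behind the grasp point. The pads swing forward as they close: fully open they stand 13 mm farther back than shut.
Start: joints at [-1.276, 0.426, 0.074, 1.606, -0.034, 1.111, -0.067], TCP at [289.827, 609.571, 231.302] pointing down, gripper open.
Joint ranges: [-2.85, 2.85], [-0.5, 2.14], [-1.23, 1.37], [0.21, 2.46], [-1.02, 4.16], [0.16, 2.05], [-2.73, 2.73]. Speed limits (rad/s): [1.89, 1.89, 2.39, 2.39, 3.01, 3.01, 3.01].

### API

Orientations are given as [roll, pitch, yaw] about the fixed x, y, z axes, in that order (R = Rz(yaw) Ry(pitch) Rx(roll)).
In Python, from cell import ctrl, solve_ik, read_camera, ticket, boxes_of, outline_of gives the robot as it stands. Calls block until the motion is done:
- ctrl.reach(position, orientation): joint-space move of the TCP to a pose.
- ctrl.move_linear(position, vel=150, frame=None, threshold=None): straight line of the TCP; frame=None keeps the orientation; vel is the mean speed in mm/s. With threshold (N) it stops when the force on the tool has changed by that much, and returns True; else False.
- ctrl.move_j(angles): joint-space move.
- ctrl.set_gripper(opening): finger opening in mm; the grip force is fixed at half the most; returns when the fingers have stopped.
- ctrl.pause(seconds).
- solve_ik(position, orientation): joint angles nearest the present ones, or None.
- read_camera(name): name is "scene" or "side" or "wrist"; returns a dict with "pixels" (384x512x3 uint8, blue, green, red), "fx", "fy", "cx", "cy" (pixels), "rvec" (rotation vector, rad) and "tvec" (3), from world to camera coordinates, as OpenCV has them. Camera axes: x right, y down, z forward; pixel columns grow to the right and rows downward; lengths in mm; the calibration is good to about 2 mm. A picture is of the moment at which its call begins. There is no depth.
A pose or a line that the arm cannot do raises ctrl.IKError and nothing moves.
- ticket.sign_off(): hands the job in, once; it reports no verdict.
Trained networks look in the newest picture that a camera, given by its name, has taken for a name from the list of things; names that differ only in an ending like _2 or _b are one class to them, and where a whole thing is asked for, a point or a joint stands for the part that bears it (a point fixed in the world has none). Each returns a list of dicts, best first, with "conf" (0 to 1); they miss things now and then, are a little off and sometimes report something else, mostly with a low value. They report only what shows in the picture. A call takes as long as a camera call. They do not tell look-alikes from the thing itself.
- boxes_of(camera, thing): "bbox" ([left, top, right, bottom] in pixels, round what is visible of it).
- outline_of(camera, thing): "pixels" (384x512 bool, what is visible of it) and "bbox" ([left, top, right, bottom] in pixels, round what is visible of it).
Readings, each from a call of its own:
- ctrl.read_t(): time.
- ctrl.read_joint_pos(): joint angles.
- ctrl.read_qvel(): joint speeds.
- ctrl.read_tau(): joint torques, N m.
- ctrl.read_tool_pos(): TCP position.
- ctrl.read_eef_rot(): TCP orientation.
- ctrl.read_force(): force on the tool from outside, world axes, zero at the start.
- ctrl.read_ft_torque(): the same for the moment, N m.
- ctrl.read_grip_width(): finger opening in mm.
Only numpy, scipy, OpenCV 4.12 (cv2) and the standard library are available. Lean on these libraries where they do the work, as an engineer would, in place of code of your own. Each camera call takes 0.05 s, during which the arm holds its last target. There are 200 camera calls.

## Working session

There is one attempt and no reset: what is moved stays moved. The work goes in short steps, each a Python script; the robot and the scene stay as the last script left them, time stands still between calls to the robot, and variables do not carry over. Pictures are saved under pics/ and viewed, about 8 in all and at most 12, crops included, and the job is handed in when it is done.

```bash
mkdir -p pics; ls
python3 - <<'E'
from cell import *
import cv2,numpy as np
ims=[]
for c in ["scene","side"]:
    r=read_camera(c); ims.append(r["pixels"]); 
    R=cv2.Rodrigues(np.array(r["rvec"],float))[0]; print(c,r["fx"],r["cx"],r["cy"],(-R.T@np.array(r["tvec"]).ravel()).round())
    for t in ["vent_cap","vent_mount","rice_cooker","canister_lid"]:
        print(t,[(np.round(b["bbox"]),round(b["conf"],2)) for b in boxes_of(c,t)])
for c,i in zip("ab",ims): cv2.imwrite(f"pics/{c}.png",cv2.resize(i,(800,600)))
E
```

```text
pics
scene 407.4024867490897 264.4801069068304 200.4513371412574 [1140. -100.  772.]
vent_cap [(array([148., 196., 181., 220.]), 0.95), (array([139., 240., 162., 278.]), 0.78)]
vent_mount [(array([327., 175., 384., 218.]), 0.87)]
rice_cooker [(array([287., 157., 404., 278.]), 0.64)]
canister_lid [(array([198., 215., 237., 246.]), 0.75), (array([327., 175., 383., 216.]), 0.45), (array([144., 238., 163., 278.]), 0.36)]
side 378.3747319305739 258.78331450050183 189.07393937743106 [275. 315. 648.]
vent_cap [(array([331., 149., 361., 181.]), 0.91), (array([277., 119., 309., 152.]), 0.62)]
vent_mount [(array([116., 192., 196., 260.]), 0.66)]
rice_cooker [(array([ 88., 179., 256., 344.]), 0.96), (array([272., 178., 310., 212.]), 0.43)]
canister_lid [(array([270., 176., 311., 212.]), 0.58)]
```

View pics/a.png

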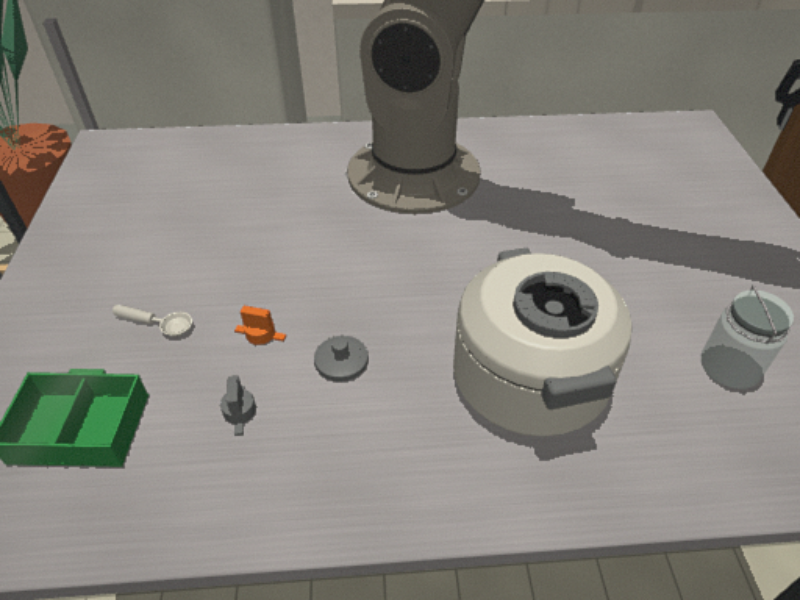

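View pics/b.png

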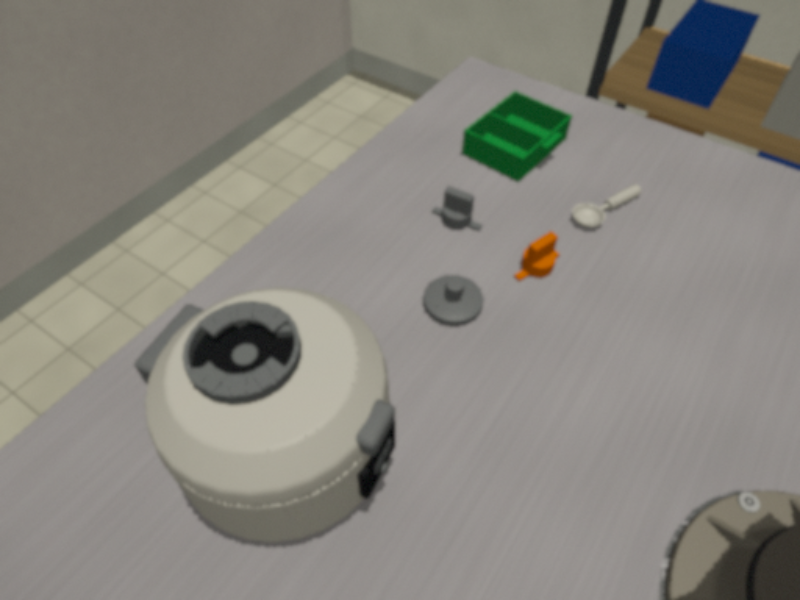

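The scene view shows the grey cap at (152,262) px (full-res), the orange look-alike at (165,208), the canister lid at (218,230) and the mount at (355,195). In the side view the cap is at (293,138) and the mount at (156,226). Next I'll get coarse positions and take wrist views from above.

```bash
cat > h.py <<'E'
from cell import *
import cv2,numpy as np
def cam(r):
    R=cv2.Rodrigues(np.array(r["rvec"],float))[0]; t=np.array(r["tvec"],float).ravel()
    K=np.array([[r["fx"],0,r["cx"]],[0,r["fy"],r["cy"]],[0,0,1]]); return K,R,t
def onplane(r,uv,z):
    K,R,t=cam(r); uv=np.atleast_2d(uv).astype(float)
    d=(R.T@np.linalg.inv(K)@np.c_[uv,np.ones(len(uv))].T).T; c=-R.T@t
    return c+d*((z-c[2])/d[:,2:3])
def proj(r,P):
    K,R,t=cam(r); return cv2.projectPoints(np.atleast_2d(P).astype(float),R,t,K,None)[0][:,0]
def topdown(r,c,z,half=70,n=560):
    "rectified view of plane z: right=+x, up=+y"
    s=half; W=np.array([[c[0]-s,c[1]+s,z],[c[0]+s,c[1]+s,z],[c[0]+s,c[1]-s,z],[c[0]-s,c[1]-s,z]])
    H=cv2.getPerspectiveTransform(proj(r,W).astype(np.float32),np.float32([[0,0],[n,0],[n,n],[0,n]]))
    return cv2.warpPerspective(r["pixels"],H,(n,n))
E
python3 - <<'E'
from h import *
for c,cap,m in [("scene",(152,262),(355.5,196)),("side",(293,138),(156,226))]:
    r=read_camera(c); print(c,onplane(r,cap,18).round(),onplane(r,m,185).round())
r=read_camera("wrist"); K,R,t=cam(r); Rt=cv2.Rodrigues(np.zeros(3))[0]
print(ctrl.read_tool_pos(),ctrl.read_eef_rot(),"cam",(-R.T@t).round(),R.round(2).tolist(),r["fx"],ctrl.read_t())
E
```

```text
scene [[ 598. -299.   18.]] [[586. 135. 185.]]
side [[ 580. -293.   18.]] [[567. 143. 185.]]
[289.844991   609.55194033 231.32002962] [-3.14154108e+00 -2.33316171e-05  2.69771087e+00] cam [220. 642. 373.] [[0.43, 0.9, -0.0], [0.86, -0.41, 0.3], [0.27, -0.13, -0.95]] 333.40236112738097 0.65
```

Run:
```python
from h import *
for y in (0,np.pi,2.7):
    for p in [(576,139,320),(590,-296,130)]:
        q=solve_ik(p,[np.pi,0,y]); print(y,p,None if q is None else np.round(q,2))
ctrl.reach([576,139,330],[np.pi,0,np.pi]); r=read_camera("wrist"); cv2.imwrite("pics/m_raw.png",r["pixels"])
print([(b["bbox"].round() if hasattr(b["bbox"],"round") else b["bbox"],b["conf"]) for b in boxes_of("wrist","vent_mount")])
np.save("wm.npy",r,allow_pickle=True)
ctrl.reach([590,-296,170],[np.pi,0,np.pi]); r2=read_camera("wrist"); np.save("wc.npy",r2,allow_pickle=True)
print([(b["bbox"],b["conf"]) for b in boxes_of("wrist","vent_cap")])
cv2.imwrite("pics/w.png",np.hstack([cv2.resize(r["pixels"],(400,300)),cv2.resize(r2["pixels"],(400,300))]))
a=topdown(r,(576,139),187,80,400);b=topdown(r2,(590,-296),56,80,400)
cv2.imwrite("pics/td.png",np.hstack([a,b])); print(ctrl.read_t())
```

```text
0 (576, 139, 320) [-0.97  0.27  0.77  1.72 -0.2   1.23 -1.71]
0 (590, -296, 130) [-0.31  0.75  1.03  1.77 -0.73  1.06 -0.58]
3.141592653589793 (576, 139, 320) [-0.61  0.23  0.32  1.7  -0.08  1.23  1.3 ]
3.141592653589793 (590, -296, 130) [-0.11  0.59  0.68  1.76 -0.44  0.95  2.32]
2.7 (576, 139, 320) [-0.66  0.23  0.39  1.7  -0.09  1.22  0.87]
2.7 (590, -296, 130) [-0.15  0.61  0.74  1.76 -0.49  0.96  1.92]
[([193.9, 115.2, 319.2, 234.3], 0.77)]
[([244.4, 0.0, 323.7, 26.8], 0.65), ([222.1, 122.0, 277.3, 213.8], 0.55)]
4.5583
```

View pics/w.png

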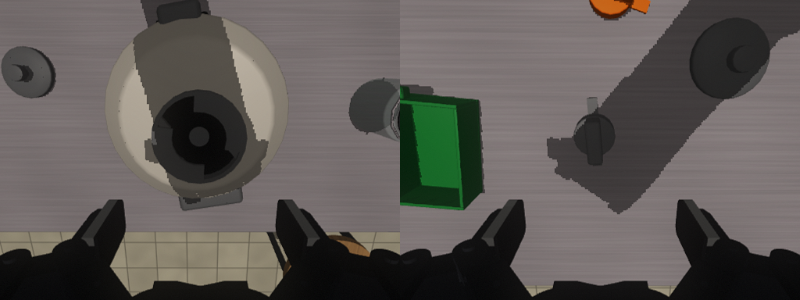

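View pics/td.png

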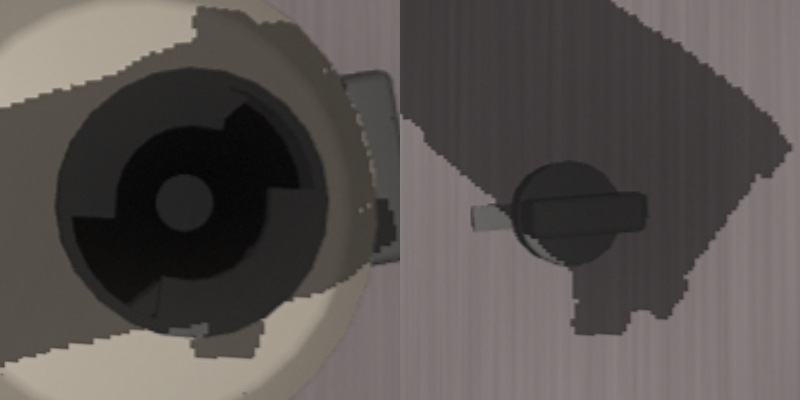

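Run:
```python
from h import *
r=np.load("wm.npy",allow_pickle=True).item(); r2=np.load("wc.npy",allow_pickle=True).item()
def g(a): return (255*np.clip(a/110.,0,1)**.45).astype(np.uint8)
a=g(topdown(r,(572.6,138.2),187,60,400)); b=g(topdown(r2,(585.2,-302.4),56,40,400))
for d in (38,218):
  c,s=np.cos(np.radians(d)),np.sin(np.radians(d)); cv2.line(a,(int(200+80*c),int(200-80*s)),(int(200+190*c),int(200-190*s)),(0,0,255),1)
cv2.circle(a,(200,200),180,(0,255,0),1)
w=np.radians(4);u=np.array([np.cos(w),np.sin(w)]);v=np.array([-u[1],u[0]])
P=np.array([[200,200]]*4)+5*np.array([(x*23*u+y*8*v)*[1,-1] for x,y in((1,1),(1,-1),(-1,-1),(-1,1))])
cv2.polylines(b,[P.astype(int)],True,(0,0,255),1)
cv2.imwrite("pics/e.png",np.hstack([a,b]))
```

```text
(no output)
```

View pics/e.png

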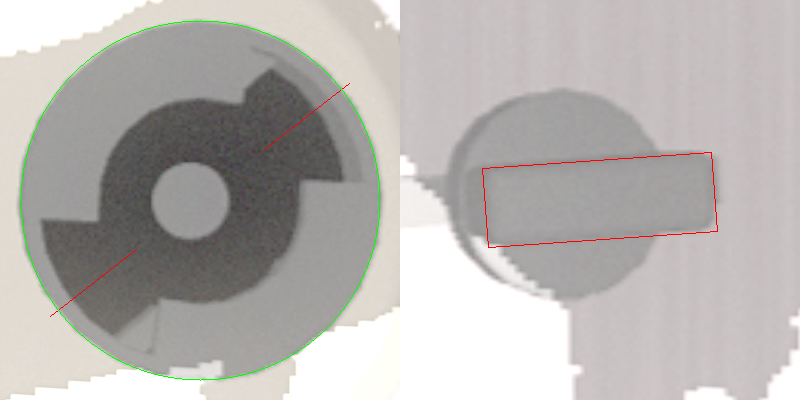

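Mount: outer circle fits at (572.6, 138.2), with the notch directions at about 39° (so mount x ≈ −21°). Cap: the bar fits at (585.2, −302.4), yaw 4°. Now the grasp and lift.

Run:
```python
from h import *
d=np.radians; o=[np.pi,0,d(184)]
ctrl.set_gripper(50)
ctrl.reach([585.2,-302.4,110],o)
print(ctrl.move_linear([585.2,-302.4,28.5],vel=80,threshold=8),ctrl.read_tool_pos())
ctrl.set_gripper(0); print("w",ctrl.read_grip_width())
ctrl.move_linear([585.2,-302.4,110],vel=80)
print("w",ctrl.read_grip_width(),ctrl.read_force(),ctrl.read_t())
ctrl.move_linear([585.2,-302.4,320],vel=250)
ctrl.reach([572.6,138.2,320],[np.pi,0,d(219)])
print(ctrl.read_tool_pos(),ctrl.read_eef_rot(),ctrl.read_joint_pos().round(2) if hasattr(ctrl.read_joint_pos(),'round') else ctrl.read_joint_pos(),ctrl.read_t())
r=read_camera("wrist"); s=read_camera("side"); sc=read_camera("scene")
def g(a): return (255*np.clip(a/160.,0,1)**.5).astype(np.uint8)
u,v=proj(s,[572,138,250])[0].astype(int); u2,v2=proj(sc,[572,138,250])[0].astype(int)
cr=lambda i,u,v:cv2.resize(g(i)[max(0,v-75):v+75,max(0,u-65):u+65],(260,300))
cv2.imwrite("pics/l.png",np.hstack([cv2.resize(g(r["pixels"]),(280,300)),cr(s["pixels"],u,v),cr(sc["pixels"],u2,v2)]))
```

```text
False [ 585.49306187 -302.59451833   29.03182171]
w 15.280343716261973
w 14.92813496327416 [ 0.37299389  0.29056167 -1.32318189] 8.0833
[573.06246861 136.71180479 320.06289941] [-3.14110505e+00 -3.83904892e-05 -2.46326979e+00] [-0.73  0.23  0.47  1.72 -0.11  1.22  2.01] 10.6917
```

View pics/l.png

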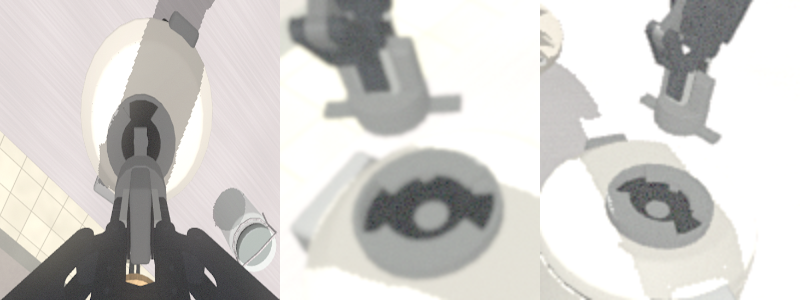

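The cap is held upright (width 15 mm) and its lugs line up with the notches. Lowering next, watching the force.

Run:
```python
from h import *
x,y=572.6,138.2
ctrl.move_linear([x,y,228],vel=100); ctrl.pause(.3)
f0=np.array(ctrl.read_force()); print(ctrl.read_tool_pos(),f0)
h=ctrl.move_linear([x,y,199],vel=25,threshold=6)
ctrl.pause(.2); print(h,ctrl.read_tool_pos(),np.array(ctrl.read_force())-f0,ctrl.read_ft_torque(),ctrl.read_grip_width(),ctrl.read_t())
```

```text
[572.71375667 138.2457903  228.29593071] [-0.22157409 -0.0827799  -0.77542558]
True [572.47284715 138.18912897 200.88532934] [-0.8149059   0.23405587  8.62270658] [-0.15689976  0.31951793 -0.06804864] 14.766374568784729 13.4083
```

Contact came at TCP z 200.9, which is the expected floor height (201), so the lugs are through. Now the clockwise twist in small steps, watching the moment.

Run:
```python
from h import *
x,y,z=572.6,138.2,201.2
t0=ctrl.read_ft_torque()[2]
for a in list(range(213,165,-6))+list(range(165,152,-2)):
    ctrl.reach([x,y,z],[np.pi,0,np.radians(a)])
    m=ctrl.read_ft_torque()[2]-t0; f=np.array(ctrl.read_force())
    print(a,round(float(np.degrees(ctrl.read_eef_rot()[2])),1),round(m,2),f.round(1),np.round(ctrl.read_tool_pos(),1),round(ctrl.read_t(),1))
    if abs(m)>0.9 or np.linalg.norm(f)>35: break
```

```text
213 -146.9 0.05 [ 0.  -0.  -0.6] [572.6 138.2 201.1] 13.7
207 -152.7 0.05 [ 0.5 -0.4 -1.1] [572.5 138.2 201.1] 13.9
201 -158.7 0.08 [ 0.6 -0.2 -1.6] [572.6 138.2 201.1] 14.2
195 -164.6 0.05 [-0.2 -0.5 -1.1] [572.6 138.3 201.2] 14.4
189 -170.6 0.1 [-0.5  0.9 -0.1] [572.6 138.3 201.2] 14.7
183 -176.6 0.06 [-0.3  0.1 -0.9] [572.6 138.3 201.2] 14.9
177 177.4 0.07 [-0.2  0.7 -0.3] [572.6 138.3 201.2] 15.2
171 171.4 0.07 [ 0.7  0.2 -1.4] [572.6 138.3 201.2] 15.4
165 165.4 0.06 [ 0.3 -0.3 -0.6] [572.6 138.2 201.2] 15.7
163 163.2 0.11 [ 1.2 -0.4 -0.8] [572.6 138.2 201.2] 15.9
161 161.1 0.07 [ 0.3 -0.3 -1.1] [572.6 138.2 201.2] 16.2
159 159.1 0.05 [ 0.2  0.3 -1.9] [572.6 138.2 201.2] 16.4
157 157.1 0.11 [ 0.5 -0.3 -1.3] [572.6 138.3 201.2] 16.7
155 155.1 1.05 [ 2.4  2.1 -1.8] [572.8 138.5 201.3] 16.9
```

The stop is felt at 155–156°, right where it was predicted. Releasing and backing off.

Run:
```python
from h import *
x,y=572.6,138.2
ctrl.reach([x,y,201.2],[np.pi,0,np.radians(156.5)])
ctrl.set_gripper(50); ctrl.pause(.3)
ctrl.move_linear([x,y,330],vel=90); ctrl.pause(.5)
print(ctrl.read_force(),ctrl.read_t())
r=read_camera("wrist"); s=read_camera("scene")
print([b["bbox"] for b in boxes_of("scene","canister_lid")])
def g(a): return (255*np.clip(a/130.,0,1)**.5).astype(np.uint8)
a=g(topdown(r,(x,y),187,60,400)); w=np.radians(-21); u=np.array([np.cos(w),-np.sin(w)])
cv2.line(a,tuple((200-190*u).astype(int)),tuple((200-110*u).astype(int)),(0,0,255),1); cv2.line(a,tuple((200+190*u).astype(int)),tuple((200+110*u).astype(int)),(0,0,255),1)
cv2.imwrite("pics/f.png",np.hstack([a,cv2.resize(g(s["pixels"])[150:250,300:400],(400,400))]))
```

```text
[-0.65291677  0.23415848 -0.41562289] 19.975
[[198.9, 215.1, 235.6, 245.8]]
```

View pics/f.png

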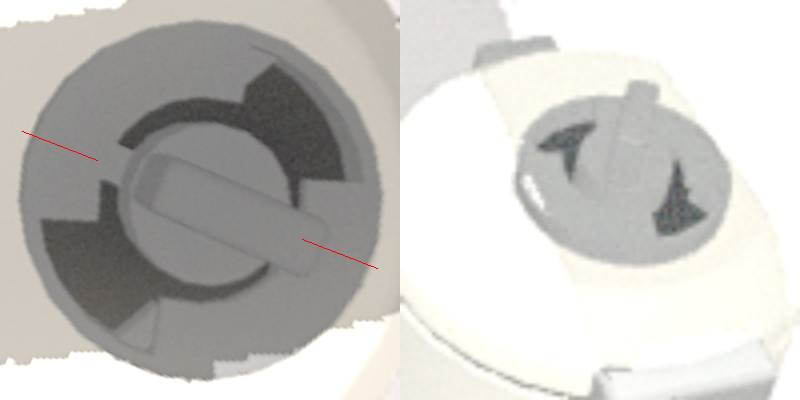

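The cap body sits centred in the opening. Its bar runs along about −24°, and its lugs are under the flange and clear of both notches. The canister lid hasn't moved.

```bash
python3 -c "
from cell import *
print(ticket.sign_off())"
```

```text
the job is handed in; nothing more can be done
None
```

The vent cap is in the mount, twisted clockwise against its stop and released, and I've handed the job in. No verdict was reported, so this rests on my own checks:

- **Lowering:** I gripped the grey cap across its bar and lowered it through the notches. Contact came at tool height 200.9 mm against about 201 mm expected for the mount's floor.
- **Twist:** I turned it clockwise about 63°. The moment stayed near 0.1 N m, then rose to about 1 N m at 155°. That is where the stop should be, about 3° past the locked position.
- **After release:** The last picture showed the cap centred and upright in the mount, with its lugs under the flange. They were about 3° from the mount's x axis, and 15° is allowed.
- **Surroundings:** The canister lid is in the same place in the scene camera as at the start. The orange look-alike was not touched. The open gripper is well above the cap with no force on it.
- **Time:** The robot's clock read about 20 s at the last check, of the 48 s allowed.

The only disagreement was early on: my hand-picked points put things up to about 19 mm apart between the scene and side cameras. I used the closer wrist-camera fits instead, and the contact height and stop angle agreed with them.

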